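Lever the battery pack out of its charger and put it away

ROBOT

A 6-joint arm with a two-finger parallel gripper is mounted at the origin on the work surface. World frame = base frame: x ahead of the robot, y to its left, z up, the work surface at z = 0. Lengths are in mm, angles in degrees, forces in N, time in s.
With the tool pointing down it reaches from about 350 to 850 mm from the base axis. Payload 8.1 kg.
Tool frame: the origin (TCP) lies midway between the tips of the shut fingers; the grasp point (between the pads) lies 19 mm behind it (r.pinch_z is the distance from the TCP to the grasp point, in mm); z points along the fingers, y is the line along which they close (so a half turn about z gives the same grasp; the last joint's range is limited). The gripper opens to 85 mm and grips with 20 to 120 N. Pads are 22 mm wide; open, the fingers measure 114 mm over their backs; the gripper's body (76 mm by 85 mm) begins 54 mm behind the grasp point. The pads swing forward as they close: fully open they stand 13 mm farther back than shut.
Start: joints at [66.669, 7.471, 85.268, -0, 87.261, -4.893], TCP at [189.743, 569.212, 231.292] pointing down, gripper open.
Joint ranges: [-169.43, 169.43], [-51.17, 129.36], [1.28, 143.12], [-76.62, 256.62], [0, 156.53], [-152.29, 152.29]. Speed limits (degrees/s): [136.94, 136.94, 159.86, 180, 180, 180].

INTERFACE

Orientations are given as [roll, pitch, yaw] about the fixed x, y, z axes, in that order (R = Rz(yaw) Ry(pitch) Rx(roll)).
In Python, from bench import r gives the robot as it stands.
- The arm moves only by the shell command python3 -m jog 'ROWS' [OPENING] [FORCE]. ROWS is JSON, one flat list of numbers, 6 for each row, row after row: the shift along the tool's x, y, z in m, then the turn, a rotation vector about the tool's x, y, z in rad. A call has 1 to 8 rows; each row is the pose to reach, as a shift and turn from the pose commanded when the call began, along the tool's axes at that moment; what a row does not reach only later rows make up. A row lasts 1/8 s, in which the tool goes at most 62.5 mm and 10.7 degrees, less where a joint would pass 70% of its speed; a pose out of reach is approached as far as the arm can. A call with a gripper value outside its range is refused whole. OPENING is the opening, from -1 (shut) to 1 (fully open), set as the call begins (- or left out, the last holds). The fingers move at their own pace and stop on an object; FORCE is the grip in N (left out, the last holds). Time passes only in rows, so rows that repeat a pose let the fingers close. It gives the time, the measured TCP pose, the force, the opening and the grip force at its end, in the units of the state.
- r.sense(): the state, without advancing time (a new reading comes with each control period).
- r.snapshot(name): name is "scene" or "top" or "wrist"; returns a dict with "pixels" (400x640x3 uint8, red, green, blue), "range_z" (400x640 float32, mm along the optical axis (not along the pixel's ray), 0 where there is no reading), "K" (3x3 intrinsics, pixels), "rvec" (rotation vector, rad) and "tvec" (3), from world to camera coordinates, as OpenCV has them. Camera axes: x right, y down, z forward; pixel columns grow to the right and rows downward; lengths in mm; the calibration is good to about 2 mm. The wrist camera is an equidistant fisheye: a pixel r from the principal point sees the ray r / f radians off the axis. A picture is of the moment at which its call begins.
- r.hand_in(): hands the job in; it is judged then, once.
Trained networks look in a picture, given as the dict that the camera call returned (one of the last four; its "shot" number tells which), for a name from the list of things; names that differ only in an ending like _2 or _b are one class to them, and where a whole thing is asked for, a point or a joint stands for the part that bears it (a point fixed in the world has none). Each returns a list of dicts, best first, with "score" (0 to 1); they miss things now and then, are a little off and sometimes report something else, mostly with a low value. They report only what shows in the picture. A call takes as long as a camera call. They do not tell look-alikes from the thing itself.
- r.look_for(picture, target): "bbox" ([left, top, right, bottom] in pixels, round what is visible of it).
- r.outline_of(picture, target): "region" (400x640 bool, what is visible of it) and "bbox" ([left, top, right, bottom] in pixels, round what is visible of it).
The state is a dict: "time": time; "joint_pos": joint angles; "qd": joint speeds; "joint_efforts": joint torques, N m; "tool_pos": TCP position; "tcp_rot": TCP orientation; "ft_force": force on the tool from outside, world axes, zero at the start; "wrist_torque": the same for the moment, N m; "finger_gap": finger opening in mm; "grip_force": force on a finger pad.
Only numpy, scipy, OpenCV 4.12 (cv2) and the standard library are available. Lean on these libraries where they do the work, as an engineer would, in place of code of your own. Each camera call takes 0.05 s, during which the arm holds its last target. There are 200 camera calls.

TASK

The battery pack is stuck in its charging cradle: take the flat pry bar, rest its blade on the cradle's steel cross rod with the tip under the pack's overhanging lip, and lever that end up until the pack springs clear of its catches. Then lay the bar down flat on the bench, take the pack, set it down (do not drop it) flat in the open drawer and push the drawer fully shut. Do not disturb the cup, the cardboard tape core, the wooden crook and the screwdriver lying around.

Things in the scene. Friction and masses are not known exactly. Their poses are not given: they have to be found in the camera images.
- bar: flat pry bar lying flat, 190 mm long, 0.2 kg: wooden handle 90 long x 24 x 24, then a steel blade 100 long x 20 wide x 4 thick (mm), level with the handle's underside: the underside is one flat face. Origin on the underside below the middle of the handle; x points to the tip (blade from x = 45 to 145), y across, z up
- bar_tip (a point): middle of the pry bar's tip edge, on its underside (x = 145 in the bar's frame)
- pack: black battery pack with three grey stripes, 116 long x 58 wide x 36 high (mm), 0.25 kg, seated in the cradle, its top flush with the cradle's cheeks. Origin under its middle; x along it towards the lip end, z up. Foot flange 58 wide, 3 high (x -58 to 44); above it the body is 52 wide (x -58 to 40)
- pack_lip (a point): middle of the lower outer edge of the pack's lip. The lip, 18 long, 52 wide and 17 thick (x 40 to 58, z 19 to 36 in the pack's frame), overhangs free space 19 mm high: the bar's tip goes under it. Levered up about 10 mm, the pack pops up by itself to about 15 mm, tilted 7 degrees, and stays so, its other end still low in the pocket
- cradle: grey charging cradle fixed to the bench; base plate 162 x 92 mm (x -67 to 95), 12 high, the pack sits on it. Origin under it, below the middle of the seated pack; x along the pack to its lip, z up. Cheeks along the pack's sides (x -60 to 60, y 30 to 44 either side, up to z = 48), end wall at x = -60 up to z = 20. Sprung balls in the cheeks at x = 34 hold down the pack's foot
- rod (a point): middle of the axis of the cradle's round steel cross rod (the fulcrum), 8 mm diameter, 60 mm free length along y, at x = 84, z = 36 in the cradle's frame, 26 mm out from the end of the seated lip. The blade fits between rod and lip when it slopes down tip first at about 40 degrees from level; contact with both comes at about 29 degrees; level or a little beyond pops the pack
- cab_drawer0 (a joint): the drawer of the low wooden unit: m pulled out; 0 is shut; it slides along -x of the unit as it opens
- tray (a point): point on the drawer's inner floor, mid-width, 50 mm behind the inner face of its front (it moves with the drawer); its x points into the unit (the way to push to shut), z up. The inside runs from x = -50 to 145 and y = -99 to 99 mm, walls 56 mm high above this floor; only the pulled-out part is open from above. The unit is 240 deep, 240 wide, 100 high (mm)
- cab_drawer0_handle (a point): middle of the bar handle on the drawer's front, 35 mm out from the front, the bar along y, about 110 mm long and 10 mm thick
- cup: a white ceramic cup, 68 mm across, 85 mm high; origin under its middle; leave it alone
- tape: an empty cardboard tape core, a ring 84 mm across, 30 mm high; origin under its middle; leave it alone
- crook: a dark wooden umbrella crook (J-shaped handle) lying flat, about 120 x 70 mm, 18 mm high; origin under the middle of the bend; leave it alone
- driver: a screwdriver lying flat; origin under its middle; leave it alone
There are look-alikes about, which are no part of the job. Of the things that look like the bar, take the one that is farthest from the robot's base at the start. There is more than one size of the pack; the job needs the smallest.

How it is judged (in metres and radians):
On the way, in this order (a step that is already met when the one before it is completed fails the run):
1. the lip end of the pack is levered up by at least 5 mm by the bar, with the fingers off the pack (z of pack_lip in the frame of cradle above 0.036 m and contact force between bar and pack above 0.5 N and contact force between the fingers and pack below 0.5 N), for 0.04 s.
2. the pack stands popped up, its lip at least 10 mm above its seated height, with neither bar nor fingers on it (z of pack_lip in the frame of cradle above 0.041 m and contact force between each of bar, the fingers and pack below 0.3 N and distance between bar_tip and pack_lip above 0.03 m), for 0.2 s.
3. the pack is lowered to within 20 mm of the drawer's floor while still held by the fingers (z of pack in the frame of tray between -0.005 and 0.02 m and x of pack in the frame of tray between -0.05 and 0.145 m and y of pack in the frame of tray between -0.1 and 0.1 m and contact force between the fingers and pack above 0.5 N).
At the end, for the whole second after the job is handed in: The drawer is shut to within 8 mm with the pack in it, flat on its foot on the drawer's floor (tilt under 0.12 rad, at most 6 mm above it) and at rest; the bar lies on the bench, handle and tip below 30 mm, outside the drawer unit and at rest (value of joint cab_drawer0 below 0.008 m and z of pack in the frame of tray between -0.005 and 0.006 m and x of pack in the frame of tray between -0.05 and 0.145 m and y of pack in the frame of tray between -0.1 and 0.1 m and angle between pack's own z axis and vertical below 0.12 rad and linear speed of each of pack, bar below 0.02 m/s and height (world z) of each of bar, bar_tip below 0.03 m and (x of bar in the frame of tray below -0.07 m or x of bar in the frame of tray above 0.17 m or y of bar in the frame of tray below -0.12 m or y of bar in the frame of tray above 0.12 m)); the robot touches nothing.
It fails at once if one of the cup, tape core, crook or screwdriver is moved by more than 30 mm (distance of any of cup, tape, crook, driver from where it was at the start of the episode above 0.03 m).
It also fails if it takes over 64 s, if anything falls off the work surface, if the arm or the gripper's body presses on something with over 40 N, if the wrist force passes 120 N, or if a joint passes its speed limit or range.

## Working session

There is one attempt and no reset: what is moved stays moved. The work goes in short steps, Python scripts to look and compute and a shell command to move; the robot and the scene stay as the last step left them, time stands still between calls to the robot, and variables do not carry over. Pictures are saved under pics/ and viewed, at most 13 in all, crops included, and the job is handed in when it is done.

```bash
ls; mkdir -p pics
cat > h.py <<'E'
import numpy as np,cv2
from bench import r
from scipy.spatial.transform import Rotation as Ro
def pose(s): return np.array(s['tvec']).reshape(3),Ro.from_rotvec(np.array(s['rvec']).reshape(3)).as_matrix()
def cloud(s,fish=False):
    t,R=pose(s);K=s['K'];z=s['range_z'].astype(float)
    v,u=np.mgrid[0:400,0:640];x=(u-K[0,2])/K[0,0];y=(v-K[1,2])/K[1,1]
    if fish:
        th=np.hypot(x,y);k=np.tan(np.minimum(th,1.5))/np.maximum(th,1e-9);x=x*k;y=y*k
    P=np.stack([x*z,y*z,z],-1);W=(P-t)@R
    W[z<=0]=np.nan
    return W
def save(n,img): cv2.imwrite('pics/'+n,np.ascontiguousarray(img[...,::-1]))
E
python3 - <<'E'
from h import *
a=r.snapshot('top');b=r.snapshot('scene')
save('top.png',a['pixels']);save('scene.png',b['pixels'])
np.savez('t.npz',W=cloud(a),p=a['pixels'],K=a['K'],rv=a['rvec'],tv=a['tvec']);np.savez('s.npz',W=cloud(b),p=b['pixels'],K=b['K'],rv=b['rvec'],tv=b['tvec'])
for s,n in((a,'top'),(b,'scene')):
  W=cloud(s)
  for t in['bar','pack','cradle','tray','cab_drawer0_handle','rod','cup','tape','crook','driver']:
    try:
      for o in r.outline_of(s,t): 
        m=o['region'];print(n,t,round(o['score'],2),np.round(o['bbox']),np.round(np.nanmedian(W[m],0)),np.round(np.nanpercentile(W[m][:,2],95)))
    except Exception as e: print(n,t,e)
print(r.sense())
E
```

```text
pics
top bar 0.79 [233. 189. 256. 243.] [425. 341.  13.] 28.0
top bar 0.66 [235. 278. 290. 286.] [199. 268.   7.] 27.0
top bar 0.18 [309. 180. 356. 231.] [476.  48.  35.] 52.0
top pack 0.75 [319. 190. 354. 223.] [449.  28.  48.] 53.0
top pack 0.74 [400. 251. 449. 291.] [ 248. -263.   49.] 55.0
top pack 0.74 [383. 152. 457. 219.] [ 540. -276.   24.] 86.0
top pack 0.61 [176. 191. 218. 243.] [410. 497.  49.] 56.0
top cradle 0.63 [312. 181. 358. 230.] [473.  50.  38.] 52.0
top cradle 0.44 [283. 223. 303. 248.] [353. 172.  29.] 36.0
top cradle 0.27 [235. 193. 254. 243.] [424. 341.  17.] 28.0
top tray 0.91 [386. 152. 461. 221.] [ 539. -277.   23.] 87.0
top tray 0.17 [235. 191. 257. 245.] [429. 339.  18.] 28.0
top cab_drawer0_handle 0.61 [389. 150. 463. 221.] [ 540. -275.   24.] 87.0
top rod 0.85 [310. 184. 359. 230.] [468.  49.  33.] 52.0
top rod 0.63 [220. 146. 244. 165.] [635. 379.  24.] 30.0
top cup 0.7 [350. 106. 366. 132.] [773. -65.  47.] 87.0
top tape 0.75 [352. 140. 370. 170.] [654. -40.  16.] 22.0
top tape 0.72 [281. 224. 305. 247.] [352. 163.  29.] 36.0
top tape 0.17 [308. 178. 3
[... 868 characters left out ...]
 24.] 31.0
{'time': 1.1, 'joint_pos': array([ 6.66709073e+01,  7.47021347e+00,  8.52687844e+01,  1.39078755e-03,
        8.72614666e+01, -4.89498897e+00]), 'qd': array([ 0.05738798,  0.00074196,  0.03945553, -0.07594198,  0.00150538,
        0.00861394]), 'joint_efforts': array([-5.21987222e-04, -5.69323504e+01, -5.00875103e+01, -2.44281100e-04,
        1.35209757e-03, -2.33758135e-05]), 'tool_pos': array([189.71680052, 569.21390962, 231.29271539]), 'tcp_rot': array([-1.79999656e+02, -1.42376695e-03,  1.61565830e+02]), 'ft_force': array([ 0.17037454, -0.34811809, -0.37960426]), 'wrist_torque': array([-0.00781756, -0.00425788,  0.01670306]), 'grip_force': 0.0, 'finger_gap': 85.50172056596365}
```

```bash
python3 -c "
import cv2,numpy as np
" ; ls pics
```

```text
scene.png
top.png
```

View pics/top.png

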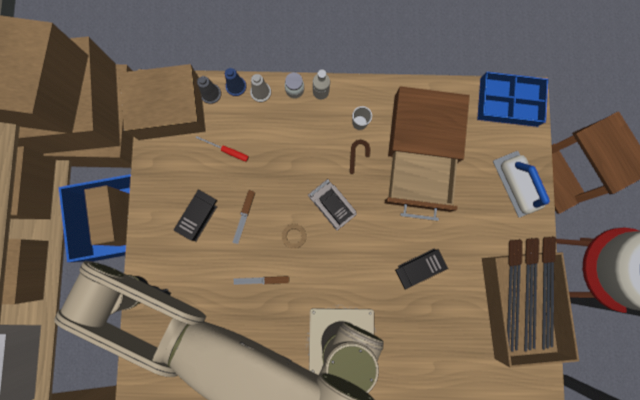

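View pics/scene.png

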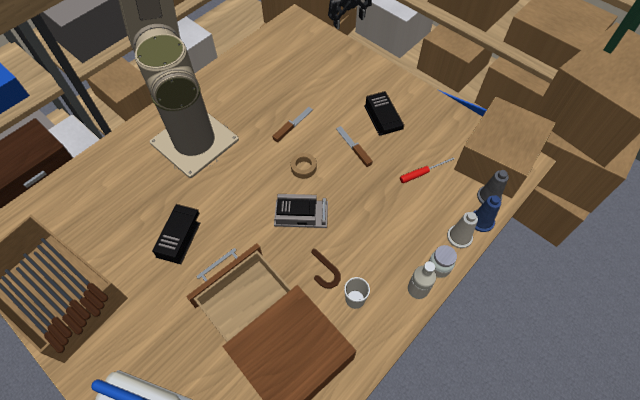

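The two bars lie at top px (243,217), about 545 mm from the base, and at (262,282), about 333 mm. The first is the farthest, so it is the one to take. Packs show at (333,204) in the cradle, (195,215) and (421,268) loose. I'll measure all of them, then move the wrist camera in.

```bash
cat >> h.py <<'E'
def rect(P):
    (c,s,a)=cv2.minAreaRect(P[:,:2].astype(np.float32))
    if s[0]<s[1]: s=s[::-1];a+=90
    return np.round(c,1),np.round(s,1),round((a+90)%180-90,1)
def T(t,e): M=np.eye(4);M[:3,:3]=Ro.from_euler('xyz',e,degrees=True).as_matrix();M[:3,3]=t;return M
def rel(t,e,cur=None):
    s=r.sense();A=T(s['tool_pos'],s['tcp_rot']) if cur is None else T(*cur)
    D=np.linalg.inv(A)@T(t,e)
    print('row',np.round(np.r_[D[:3,3]/1000,Ro.from_matrix(D[:3,:3]).as_rotvec()],4).tolist())
E
python3 - <<'E'
from h import *
for n in('t.npz','s.npz'):
  W=np.load(n)['W']
  def box(x0,x1,y0,y1,z0,z1):
    m=(W[...,0]>x0)&(W[...,0]<x1)&(W[...,1]>y0)&(W[...,1]<y1)&(W[...,2]>z0)&(W[...,2]<z1);return W[m]
  print(n,'table z',np.nanmedian(box(250,350,0,100,-20,20)[:,2]))
  for k,b in dict(barA_handle=(330,560,290,400,18,40),barA=(330,560,290,400,7,40),cradle=(370,560,-50,140,8,80),cheektop=(370,560,-50,140,42,80),packL=(330,480,420,570,15,80),packR=(170,330,-340,-190,15,80)).items():
    P=box(*b); print(k,len(P),rect(P),np.round(np.nanpercentile(P[:,2],90),1))
  P=box(400,800,-420,-180,90,115); print('unit',len(P),rect(P) if len(P)>3 else '')
rel([440,200,330],[180,0,170])
E
```

```text
t.npz table z -0.4420478711272132
barA_handle 171 (array([463.1, 328.4]), array([88.9, 25.5]), -17.0) 27.9
barA 246 (array([448.1, 347.6]), array([217.6, 105. ]), 0.4) 27.2
cradle 1217 (array([456. ,  42.1]), array([183.3, 179.1]), 86.3) 51.6
cheektop 785 (array([462.4,  35.6]), array([144.8,  88.6]), 40.1) 52.2
packL 1068 (array([417.3, 502.4]), array([161.9,  76.2]), -28.8) 54.7
packR 1079 (array([ 246. , -265.1]), array([163.3,  73.3]), -63.2) 53.9
unit 3506 (array([ 623.1, -299.3]), array([354.1, 239.3]), -0.2)
s.npz table z 2.3226152024858466
barA_handle 182 (array([464.8, 331. ]), array([91.4, 27.8]), -16.6) 28.8
barA 324 (array([444.9, 346.6]), array([230.3, 103.5]), -0.6) 27.8
cradle 1665 (array([463.5,  46.4]), array([185.9, 185.7]), 0.2) 52.4
cheektop 1038 (array([465.4,  37.9]), array([147.5,  93.6]), 40.6) 53.0
packL 892 (array([416.9, 503.9]), array([168. ,  75.1]), -29.3) 55.7
packR 1476 (array([ 247.2, -262.9]), array([165.5,  77.4]), -64.2) 55.9
unit 6779 (array([ 623.1, -296.5]), array([353.7, 233.3]), -0.1)
row [-0.3542, -0.2711, -0.0987, -0.0, -0.0, -0.1472]
```

```bash
python3 -m jog '[-0.354,-0.271,-0.099,0,0,-0.147,-0.354,-0.271,-0.099,0,0,-0.147,-0.354,-0.271,-0.099,0,0,-0.147,-0.354,-0.271,-0.099,0,0,-0.147,-0.354,-0.271,-0.099,0,0,-0.147,-0.354,-0.271,-0.099,0,0,-0.147,-0.354,-0.271,-0.099,0,0,-0.147,-0.354,-0.271,-0.099,0,0,-0.147]' 1
python3 - <<'E'
from h import *
a=r.snapshot('wrist');save('w1.png',a['pixels']);W=cloud(a,True)
np.savez('w1.npz',W=W,p=a['pixels'])
print(a['K'],r.sense()['tool_pos'])
for t in['bar','pack','cradle','tape']:
  for o in r.outline_of(a,t):
    m=o['region'];print(t,round(o['score'],2),np.round(o['bbox']),np.round(np.nanmedian(W[m],0)),np.round(np.nanpercentile(W[m][:,2],[50,90])))
E
```

```text
time: 2.1
tool_pos: [441.7, 197.3, 331.5]
tcp_rot: [180.0, 0.1, 169.8]
ft_force: [0.8, 0.7, -0.0]
finger_gap: 85.5
grip_force: 0.0
[[309.70691629   0.         317.75483755]
 [  0.         309.70691629 199.40706405]
 [  0.           0.           1.        ]] [442.16653263 196.73837443 331.60263169]
bar 0.92 [396.  63. 426. 185.] [428. 339.  16.] [16. 24.]
bar 0.89 [281.   0. 351.  14.] [212. 215.  21.] [21. 24.]
pack 0.68 [467.  61. 537. 174.] [413. 492.  49.] [49. 51.]
pack 0.66 [ 26.  67.  90. 156.] [ 255. -248.   49.] [49. 51.]
pack 0.6 [172. 154. 247. 227.] [453.  31.  47.] [47. 49.]
cradle 0.85 [168. 137. 276. 240.] [468.  58.  38.] [38. 48.]
tape 0.67 [261.  74. 320. 132.] [352. 167.  29.] [29. 30.]
```

View pics/w1.png

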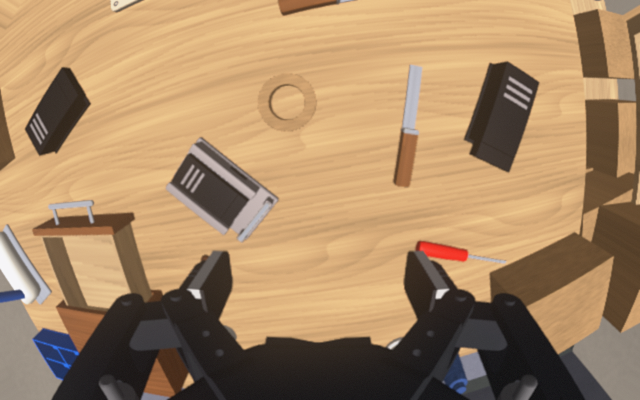

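The wrist view shows the bar (handle at (404,160), tip at (414,66)) and the cradle, with its rod at about (262,218). Next I'll fit their poses and make the confirming crop.

Run:
```python
from h import *
d=np.load('w1.npz');W=d['W'];p=d['p']
save('crop1.png',cv2.resize(p[50:250,160:435],None,fx=2.9,fy=2.9,interpolation=cv2.INTER_CUBIC)[:600,:800])
def box(x0,x1,y0,y1,z0,z1):
    m=(W[...,0]>x0)&(W[...,0]<x1)&(W[...,1]>y0)&(W[...,1]<y1)&(W[...,2]>z0)&(W[...,2]<z1);return W[m]
print('table',np.nanmedian(box(380,480,200,280,-20,20)[:,2]))
h=box(330,560,300,370,20,40);print('handle',len(h),rect(h),np.median(h[:,2]))
# bar pixels by not-wood: use z>2.5
b=box(330,430,310,385,2.3,20);print('blade',len(b),rect(b),np.median(b[:,2]))
c=box(370,600,-60,140,44,60);print('cheek/pack top',len(c),rect(c),np.median(c[:,2]))
c=box(370,600,-60,140,7,60);print('cradle all',len(c),rect(c))
for (u,v) in [(262,218),(265,215),(258,222),(268,210),(250,228),(272,203),(240,238),(278,200),(169,187),(202,138)]: print(u,v,np.round(W[v,u],1))
P=box(400,800,-420,-150,94,115);print('unit',len(P),rect(P) if len(P)>9 else 0)
```

```text
table -0.502021191244573
handle 860 (array([463.8, 330.1]), array([90.4, 24.9]), -16.3) 23.32159463740561
blade 700 (array([379.1, 354.1]), array([96.7, 58.5]), 3.9) 3.590232797111966
cheek/pack top 3802 (array([454. ,  28.6]), array([119.7,  90.6]), 40.4) 47.468416326203524
cradle all 6056 (array([474.7,  51.5]), array([204.2, 182.4]), 1.7)
262 218 [522.9  90.8  10. ]
265 215 [518.2  97.3  11.8]
258 222 [527.8  83.2  12.2]
268 210 [510.6 104.2  12.3]
250 228 [525.5  76.2  40.5]
272 203 [495.6 116.6  29. ]
240 238 [539.8  55.4  39.2]
278 200 [5.006e+02 1.213e+02 2.000e-01]
169 187 [436.5 -35.3  46.9]
202 138 [377.1  22.3   4.5]
unit 1355 (array([ 708.6, -287.3]), array([243.1, 165.7]), 83.3)
```

View pics/crop1.png

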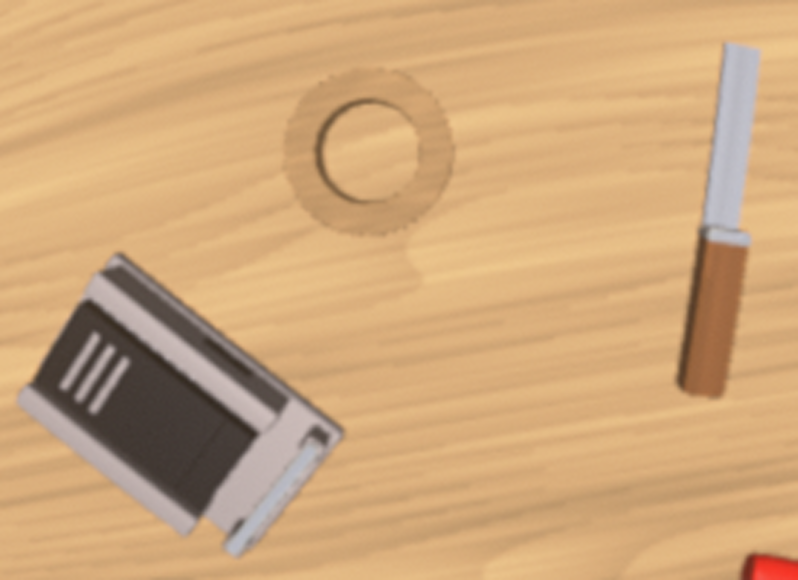

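The far bar at top px (243,217) and the cradle with the smallest pack are confirmed; the loose packs measure about 162 x 75 mm, so they're too big. Now I'll grasp the bar.

Run:
```python
from h import *
rel([463.8,330.1,70],[180,0,163.7]); rel([463.8,330.1,4],[180,0,163.7])
```

```text
row [-0.0017, 0.1317, 0.26, 0.0, -0.0006, 0.11]
row [-0.0017, 0.1317, 0.326, 0.0, -0.0006, 0.11]
```

```bash
python3 -m jog '[-0.0017,0.1317,0.26,0,-0.0006,0.11,-0.0017,0.1317,0.26,0,-0.0006,0.11,-0.0017,0.1317,0.26,0,-0.0006,0.11,-0.0017,0.1317,0.26,0,-0.0006,0.11,-0.0017,0.1317,0.26,0,-0.0006,0.11,-0.0017,0.1317,0.26,0,-0.0006,0.11]' 1
python3 - <<'E'
from h import *
a=r.snapshot('wrist');W=cloud(a,True)
m=(W[...,2]>15)&(W[...,2]<40)&(abs(W[...,0]-463)<70)&(abs(W[...,1]-330)<40)
print(rect(W[m]),m.sum(),np.median(W[m][:,2]))
m=(W[...,2]>2)&(W[...,2]<40)&(W[...,0]>330)&(W[...,0]<530)&(abs(W[...,1]-345)<45);print(rect(W[m]))
rel([463.8,330.1,4],[180,0,163.7])
save('w2.png',a['pixels'])
E
```

```text
time: 3.1
tool_pos: [460.3, 329.9, 65.9]
tcp_rot: [-179.7, -0.3, 163.9]
ft_force: [0.3, -0.0, -0.0]
finger_gap: 85.3
grip_force: 0.0
(array([462.9, 330.4]), array([89.1, 25.3]), -16.6) 4641 23.332324472949917
(array([413.5, 331.7]), array([185.6,  50.5]), -14.7)
row [-0.0016, 0.0007, 0.0647, -0.003, -0.0022, 0.0024]
```

```bash
python3 -m jog '[-0.001,0,0.033,0,0,0,-0.001,0,0.066,0,0,0,-0.001,0,0.066,0,0,0,-0.001,0,0.066,0,0,0]' 1 && python3 -m jog '[0,0,0,0,0,0,0,0,0,0,0,0,0,0,0,0,0,0,0,0,0,0,0,0,0,0,0,0,0,0,0,0,0,0,0,0]' -1 110
```

```text
time: 3.65
tool_pos: [466.9, 330.0, 7.1]
tcp_rot: [179.9, 0.2, 163.7]
ft_force: [0.8, -0.3, 0.0]
finger_gap: 85.7
grip_force: 0.0
time: 4.4
tool_pos: [465.9, 329.6, 5.1]
tcp_rot: [180.0, 0.1, 163.7]
ft_force: [-1.5, -0.5, 5.9]
finger_gap: 21.5
grip_force: 109.1
```

```bash
cat >> h.py <<'E'
C=np.array([454.0,28.6,0]);CY=np.radians(40.4)
G=np.array([3.0,0,5.0]) # bar origin in tool frame
def barpose(th,L,off=0,dy=0):
    "tool 4x4 for slope th deg, L = tip beyond rod contact, off = lift along bar normal"
    t=np.radians(th);u=np.array([-np.cos(t),0,-np.sin(t)]);n=np.array([-np.sin(t),0,np.cos(t)])
    o=np.array([84,dy,36])+(4+off)*n-(145-L)*u
    R=np.stack([u,np.cross(-n,u),-n],1) # tool axes x=u,z=-n
    Rc=Ro.from_euler('z',CY).as_matrix()
    M=np.eye(4);M[:3,:3]=Rc@R;M[:3,3]=C+Rc@(o-R@G);return M
def relM(M,A=None):
    if A is None:
        s=r.sense();A=T(s['tool_pos'],s['tcp_rot'])
    D=np.linalg.inv(A)@M
    print(np.round(np.r_[D[:3,3]/1000,Ro.from_matrix(D[:3,:3]).as_rotvec()],4).tolist())
E
python3 - <<'E'
from h import *
M=barpose(40,-35,2);print(np.round(M,2));relM(M)
E
```

```text
[[-5.8000e-01 -6.5000e-01  4.9000e-01  6.1934e+02]
 [-5.0000e-01  7.6000e-01  4.2000e-01  1.6932e+02]
 [-6.4000e-01  0.0000e+00 -7.7000e-01  1.6206e+02]
 [ 0.0000e+00  0.0000e+00  0.0000e+00  1.0000e+00]]
[-0.1925, -0.1106, -0.1568, -0.3449, -0.6377, -0.948]
```

```bash
python3 -m jog '[0,0,-0.05,0,0,0,0,0,-0.11,0,0,0,-0.1925,-0.1106,-0.157,-0.345,-0.638,-0.948,-0.1925,-0.1106,-0.157,-0.345,-0.638,-0.948,-0.1925,-0.1106,-0.157,-0.345,-0.638,-0.948,-0.1925,-0.1106,-0.157,-0.345,-0.638,-0.948,-0.1925,-0.1106,-0.157,-0.345,-0.638,-0.948,-0.1925,-0.1106,-0.157,-0.345,-0.638,-0.948]'
python3 - <<'E'
from h import *
s=r.sense();print(s['joint_pos']);relM(barpose(40,-35,2))
E
```

```text
time: 5.4
tool_pos: [618.6, 168.8, 160.7]
tcp_rot: [176.6, 34.1, -149.6]
ft_force: [-0.6, 1.4, -2.6]
finger_gap: 21.5
grip_force: 108.5
[  -0.58945816   -9.09840634  116.05845078   27.2557451    47.88905272
 -136.03857385]
[-0.0015, 0.0001, -0.0006, -0.0453, -0.0982, -0.1418]
```

```bash
python3 -m jog '[-0.0015,0,-0.0006,-0.045,-0.098,-0.142,-0.0015,0,-0.0006,-0.045,-0.098,-0.142,-0.0015,0,-0.0006,-0.045,-0.098,-0.142]'
python3 - <<'E'
from h import *
s=r.sense();print(s['joint_pos'])
b=r.snapshot('scene');p=b['pixels'][150:270,230:390];save('sc2.png',cv2.resize(p,None,fx=5,fy=5,interpolation=cv2.INTER_CUBIC))
w=r.snapshot('wrist');save('w3.png',w['pixels'])
relM(barpose(40,-35,2));relM(barpose(40,38,2))
E
```

```text
time: 5.78
tool_pos: [618.7, 175.2, 165.8]
tcp_rot: [-179.9, 39.2, -140.2]
ft_force: [0.0, -0.1, -1.5]
finger_gap: 21.5
grip_force: 108.5
[  -3.03734343  -10.38889514  118.72450283   36.03006354   46.83188714
 -152.18377757]
[0.0058, -0.0051, 0.0009, -0.0073, -0.0131, -0.0069]
[0.0788, -0.0056, 0.0019, -0.0073, -0.0131, -0.0069]
```

View pics/w3.png

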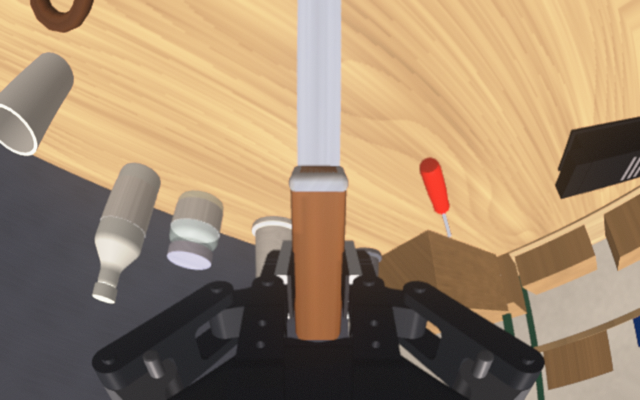

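The last joint is at its limit (−152°) with this grasp. I'll set the bar down on free bench and re-grip it turned half round.

Run:
```python
from h import *
rel([620,250,60],[180,0,-139.6]);rel([620,250,6],[180,0,-139.6])
```

```text
row [0.0299, 0.0566, 0.1129, -0.0045, 0.685, -0.0092]
row [0.0641, 0.0567, 0.1547, -0.0045, 0.685, -0.0092]
```

```bash
python3 -m jog '[0.03,0.0566,0.113,-0.0045,0.685,-0.009,0.03,0.0566,0.113,-0.0045,0.685,-0.009,0.03,0.0566,0.113,-0.0045,0.685,-0.009,0.03,0.0566,0.113,-0.0045,0.685,-0.009,0.03,0.0566,0.113,-0.0045,0.685,-0.009,0.064,0.0566,0.155,-0.0045,0.685,-0.009,0.064,0.0566,0.155,-0.0045,0.685,-0.009,0.064,0.0566,0.155,-0.0045,0.685,-0.009]'
python3 - <<'E'
from h import *
print(r.sense()['joint_pos'])
E
```

```text
time: 6.88
tool_pos: [619.7, 249.7, 6.0]
tcp_rot: [179.9, 0.1, -139.7]
ft_force: [0.5, -0.1, -1.4]
finger_gap: 21.4
grip_force: 123.8
[  17.47738591   28.96776067   83.71863096    0.14667988   67.24216854
 -112.86231237]
```

```bash
python3 -m jog '[0,0,0,0,0,0,0,0,0,0,0,0,0,0,0,0,0,0,0,0,-0.04,0,0,0,0,0,-0.07,0,0,0.1,0,0,-0.07,0,0,0.25,0,0,-0.07,0,0,0.4,0,0,-0.07,0,0,0.55]' 1
python3 -m jog '[0,0,0,0,0,0.18,0,0,0,0,0,0.36,0,0,0,0,0,0.54,0,0,0,0,0,0.72,0,0,0,0,0,0.9,0,0,0,0,0,1.08,0,0,0,0,0,1.26,0,0,0,0,0,1.44]'
python3 -m jog '[0,0,0,0,0,0.18,0,0,0,0,0,0.36,0,0,0,0,0,0.54,0,0,0,0,0,0.72,0,0,0,0,0,0.9,0,0,0,0,0,1.08,0,0,0,0,0,1.1516,0,0,0,0,0,1.1516]'
python3 - <<'E'
from h import *
a=r.snapshot('wrist');W=cloud(a,True)
m=(W[...,2]>15)&(W[...,2]<40)&(abs(W[...,0]-620)<80)&(abs(W[...,1]-250)<80)
print(rect(W[m]),m.sum(),np.median(W[m][:,2]));print(r.sense()['joint_pos'])
E
```

```text
time: 7.88
tool_pos: [620.1, 250.0, 75.9]
tcp_rot: [179.9, 0.0, -171.5]
ft_force: [1.0, -0.0, -0.3]
finger_gap: 85.6
grip_force: 0.0
time: 8.88
tool_pos: [620.1, 250.0, 75.7]
tcp_rot: [180.0, -0.1, 105.9]
ft_force: [0.1, -0.0, -0.1]
finger_gap: 85.5
grip_force: 0.0
time: 9.88
tool_pos: [620.1, 250.0, 75.7]
tcp_rot: [-179.9, -0.1, 40.3]
ft_force: [-0.2, 0.5, -0.1]
finger_gap: 85.4
grip_force: 0.0
(array([620.1, 248.8]), array([89.4, 24.6]), 39.4) 4439 23.151739480046956
[17.50478311 24.36986065 81.85937001  0.11441473 73.75333887 67.0712833 ]
```

```bash
python3 -m jog '[0,0,0.035,0,0,0,0,0,0.0705,0,0,0,0,0,0.0705,0,0,0,0,0,0.0705,0,0,0]' 1 && python3 -m jog '[0,0,0,0,0,0,0,0,0,0,0,0,0,0,0,0,0,0,0,0,0,0,0,0,0,0,0,0,0,0,0,0,0,0,0,0]' -1 115
sed -i 's/^G=.*/G=np.array([-1.5,0,5.0])/; s/R=np.stack(\[u,np.cross(-n,u),-n\],1).*/R=np.stack([-u,np.cross(-n,-u),-n],1)/' h.py
python3 - <<'E'
from h import *
M=barpose(40,-30,2);print(np.round(M[:3,3]));relM(M)
E
```

```text
time: 10.42
tool_pos: [620.7, 250.3, 6.4]
tcp_rot: [-179.9, -0.1, 40.3]
ft_force: [-0.3, -0.1, 0.6]
finger_gap: 85.5
grip_force: 0.0
time: 11.18
tool_pos: [620.7, 250.3, 6.2]
tcp_rot: [-179.9, -0.1, 40.3]
ft_force: [-1.6, 1.0, 6.9]
finger_gap: 21.7
grip_force: 114.6
[616. 166. 158.]
[-0.0581, 0.0608, -0.1519, -0.0005, 0.6958, -0.0021]
```

```bash
sed -i 's/^G=.*/G=np.array([-1.5,0,6.0])/' h.py
python3 -m jog '[0,0,-0.06,0,0,0,0,0.02,-0.12,0,0,0,-0.058,0.061,-0.152,0,0.696,-0.002,-0.058,0.061,-0.152,0,0.696,-0.002,-0.058,0.061,-0.152,0,0.696,-0.002,-0.058,0.061,-0.152,0,0.696,-0.002,-0.058,0.061,-0.152,0,0.696,-0.002,-0.058,0.061,-0.152,0,0.696,-0.002]'
python3 - <<'E'
from h import *
s=r.sense();print(s['joint_pos'])
w=r.snapshot('wrist');save('w4.png',w['pixels'])
relM(barpose(40,-30,2));relM(barpose(40,10,2));relM(barpose(40,38,2))
E
```

```text
time: 12.18
tool_pos: [616.1, 165.4, 158.0]
tcp_rot: [-180.0, -39.8, 40.4]
ft_force: [1.0, 0.5, -1.3]
finger_gap: 21.5
grip_force: 113.6
[ -4.87228112 -10.23666971 119.7753899   38.43568899  47.01560605
  23.83172165]
[-0.0015, -0.0012, -0.0006, 0.0007, 0.0016, 0.001]
[-0.0415, -0.0012, -0.0006, 0.0007, 0.0016, 0.001]
[-0.0695, -0.0012, -0.0005, 0.0007, 0.0016, 0.001]
```

View pics/w4.png

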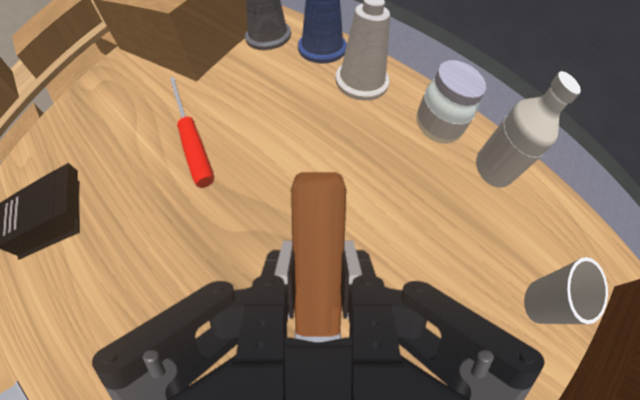

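The bar sits straight in the grip, with its handle at (318,250). I'll insert it along its axis, watching the force.

```bash
python3 -m jog '[-0.015,-0.001,-0.0005,0,0.0016,0.001,-0.03,-0.001,-0.0005,0,0.0016,0.001,-0.0415,-0.001,-0.0005,0,0.0016,0.001,-0.0415,-0.001,-0.0005,0,0.0016,0.001]'
python3 -m jog '[-0.010,0,0,0,0,0,-0.019,0,0,0,0,0,-0.028,0,0,0,0,0,-0.028,0,0,0,0,0]'
python3 - <<'E'
from h import *
b=r.snapshot('scene');p=b['pixels'][140:260,230:390];save('sc3.png',cv2.resize(p,None,fx=5,fy=5,interpolation=cv2.INTER_CUBIC))
W=cloud(b)
relM(barpose(40,38,2))
A=barpose(40,38,2)
for th in(34,28,22,16,10,4,-2): relM(barpose(th,38,0),A)
E
```

```text
time: 12.72
tool_pos: [589.0, 145.3, 129.2]
tcp_rot: [-179.7, -39.9, 40.2]
ft_force: [0.9, 0.0, -1.1]
finger_gap: 21.6
grip_force: 113.6
time: 13.22
tool_pos: [574.3, 131.3, 113.3]
tcp_rot: [-179.9, -40.1, 40.3]
ft_force: [1.9, 0.1, -1.1]
finger_gap: 21.3
grip_force: 113.6
[0.002, 0.0004, -0.0005, 0.0004, -0.0012, -0.0016]
[0.0005, 0.0, 0.0134, -0.0, -0.1047, -0.0]
[-0.0003, -0.0, 0.0248, -0.0, -0.2094, -0.0]
[-0.0022, -0.0, 0.036, -0.0, -0.3142, -0.0]
[-0.0053, -0.0, 0.047, -0.0, -0.4189, -0.0]
[-0.0095, -0.0, 0.0576, -0.0, -0.5236, -0.0]
[-0.0148, 0.0, 0.0677, -0.0, -0.6283, -0.0]
[-0.0212, 0.0, 0.0772, -0.0, -0.733, -0.0]
```

View pics/sc3.png

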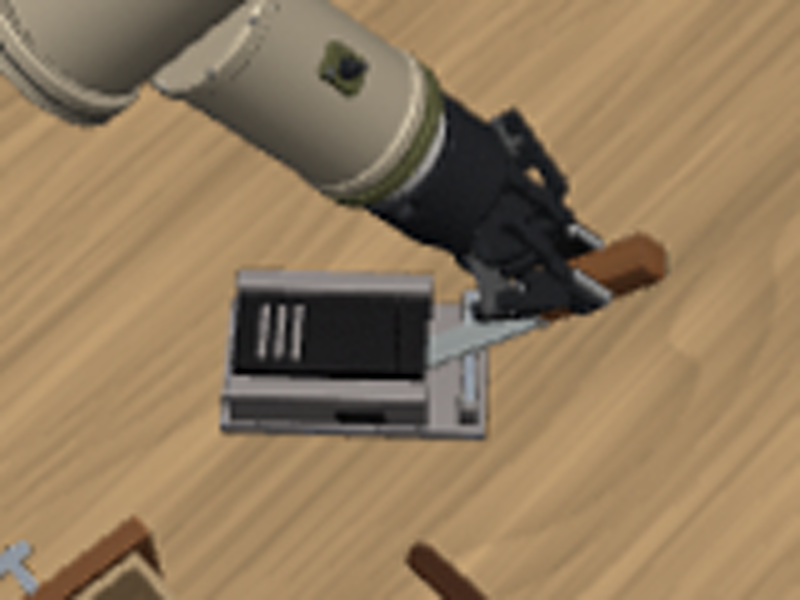

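The blade lies over the rod at (470,340) with its tip under the lip at (430,345). Now I'll lever it up.

```bash
python3 -m jog '[0.0005,0,0.0134,0,-0.105,0,-0.0003,0,0.0248,0,-0.209,0,-0.0013,0,0.0305,0,-0.262,0,-0.0022,0,0.036,0,-0.314,0,-0.0037,0,0.0415,0,-0.366,0,-0.0053,0,0.047,0,-0.419,0,-0.0074,0,0.0523,0,-0.471,0,-0.0095,0,0.0576,0,-0.524,0]'
python3 - <<'E'
from h import *
b=r.snapshot('scene');W=cloud(b)
Rc=Ro.from_euler('z',CY).as_matrix();L=(W-C)@Rc
for x in(-40,0,30,40,50,55):
  m=(abs(L[...,0]-x)<5)&(abs(L[...,1])<20)&(L[...,2]>20)&(L[...,2]<90);print(x,m.sum(),np.round(np.median(L[m][:,2]),1) if m.any() else 0)
relM(barpose(10,38,0));relM(barpose(4,38,0));relM(barpose(-2,38,0))
E
```

```text
time: 14.28
tool_pos: [595.7, 150.0, 62.0]
tcp_rot: [-179.9, -9.7, 40.4]
ft_force: [-4.3, -5.5, 4.0]
finger_gap: 21.5
grip_force: 114.4
-40 34 52.4
0 40 54.9
30 41 56.8
40 38 57.9
50 36 58.6
55 34 57.7
[0.0023, 0.0009, -0.0026, -0.0013, 0.0062, -0.0008]
[0.0028, 0.0009, 0.0088, -0.0013, -0.0985, -0.0007]
[0.0021, 0.0009, 0.0202, -0.0013, -0.2032, -0.0006]
```

```bash
python3 -m jog '[0.0005,0,0.0057,0,-0.052,0,0.0005,0,0.0114,0,-0.105,0,0.0002,0,0.0171,0,-0.157,0,-0.0002,0,0.0228,0,-0.209,0,-0.0008,0,0.0285,0,-0.262,0,-0.0008,0,0.0285,0,-0.262,0]'
python3 - <<'E'
from h import *
b=r.snapshot('scene');W=cloud(b)
Rc=Ro.from_euler('z',CY).as_matrix();L=(W-C)@Rc
for x in(-40,0,30,40,50,55):
  m=(abs(L[...,0]-x)<5)&(abs(L[...,1])<20)&(L[...,2]>20)&(L[...,2]<90);print(x,m.sum(),np.round(np.median(L[m][:,2]),1) if m.any() else 0)
A=barpose(-5,38,0);relM(A);relM(barpose(6,38,3),A);relM(barpose(6,-40,5),A)
E
```

```text
time: 15.08
tool_pos: [599.2, 153.9, 33.9]
tcp_rot: [-179.9, 5.1, 40.4]
ft_force: [-3.1, -2.1, 7.3]
finger_gap: 21.1
grip_force: 114.7
-40 38 54.2
0 42 59.6
30 38 63.7
40 45 65.1
50 35 65.7
55 29 58.1
[0.001, 0.0012, -0.0024, -0.0023, 0.0012, 0.0]
[-0.0045, 0.0, -0.0235, -0.0, 0.192, -0.0]
[0.0717, 0.0, -0.0403, -0.0, 0.192, -0.0]
```

The pack popped: its slope is about 7° and the lip is up about 15 mm. Next I'll relax the bar and draw it out.

```bash
python3 -m jog '[-0.0025,0,-0.012,0,0.096,0,-0.0045,0,-0.0235,0,0.192,0,0.0145,0,-0.0275,0,0.192,0,0.0335,0,-0.032,0,0.192,0,0.0525,0,-0.036,0,0.192,0,0.0717,0,-0.0403,0,0.192,0,0.0717,0,-0.0403,0,0.192,0,0.0717,0,-0.0403,0,0.192,0]'
python3 - <<'E'
from h import *
b=r.snapshot('scene');W=cloud(b)
Rc=Ro.from_euler('z',CY).as_matrix();L=(W-C)@Rc
for x in(-40,0,30,40,50,55):
  m=(abs(L[...,0]-x)<5)&(abs(L[...,1])<20)&(L[...,2]>20)&(L[...,2]<90);print(x,m.sum(),np.round(np.median(L[m][:,2]),1) if m.any() else 0)
t=[640,240];rel([*t,45],[180,0,40.4]);rel([*t,6.5],[180,0,40.4]);print(r.sense()['joint_pos'])
E
```

```text
time: 16.12
tool_pos: [655.9, 202.0, 67.4]
tcp_rot: [-179.9, -5.9, 40.3]
ft_force: [0.3, -0.6, -1.6]
finger_gap: 21.1
grip_force: 113.6
-40 40 52.2
0 41 56.3
30 38 60.2
40 42 61.5
50 35 62.4
55 25 61.7
row [0.0103, -0.0392, 0.0237, -0.0023, -0.1035, -0.001]
row [0.0063, -0.0391, 0.062, -0.0023, -0.1035, -0.001]
[11.22982419 22.66021599 85.20544502  3.25620448 67.0466803  59.75240263]
```

```bash
python3 -m jog '[0.010,-0.039,0.024,-0.002,-0.1035,-0.001,0.010,-0.039,0.024,-0.002,-0.1035,-0.001,0.0063,-0.039,0.045,-0.002,-0.1035,-0.001,0.0063,-0.039,0.0615,-0.002,-0.1035,-0.001,0.0063,-0.039,0.0615,-0.002,-0.1035,-0.001]' && python3 -m jog '[0,0,0,0,0,0,0,0,0,0,0,0,0,0,0,0,0,0,0,0,-0.02,0,0,0,0,0,-0.08,0,0,0,0,0,-0.14,0,0,0,0,0,-0.2,0,0,0,0,0,-0.2,0,0,0]' 1
python3 - <<'E'
from h import *
q=r.sense()['joint_pos'];print(q)
c=C[:2]+np.array([np.cos(CY),np.sin(CY)])*20
rel([c[0],c[1],260],[180,0,40.4])
E
```

```text
time: 16.8
tool_pos: [640.2, 239.2, 6.0]
tcp_rot: [-180.0, 0.1, 40.3]
ft_force: [-0.5, -1.4, -2.4]
finger_gap: 21.6
grip_force: 120.4
time: 17.8
tool_pos: [644.7, 241.6, 218.4]
tcp_rot: [179.6, -0.8, 40.4]
ft_force: [0.3, 0.0, 0.9]
finger_gap: 85.3
grip_force: 0.0
[1.62760059e+01 2.05900217e+01 7.13672426e+01 4.28424017e-03
 8.71277138e+01 6.58586388e+01]
row [-0.2627, 0.0388, -0.0452, 0.0065, -0.0146, 0.0003]
```

```bash
python3 -m jog '[-0.06,0.01,-0.02,0.006,-0.0146,0,-0.12,0.02,-0.04,0.006,-0.0146,0,-0.18,0.03,-0.045,0.006,-0.0146,0,-0.24,0.0388,-0.045,0.006,-0.0146,0,-0.30,0.0388,-0.045,0.006,-0.0146,0,-0.31,0.0388,-0.045,0.006,-0.0146,0,-0.31,0.0388,-0.045,0.006,-0.0146,0]' 1
python3 - <<'E'
from h import *
b=r.snapshot('wrist');W=cloud(b,True);save('w5.png',b['pixels'])
Rc=Ro.from_euler('z',CY).as_matrix();L=(W-C)@Rc
z=L[...,2]
for x in(-50,-40,-20,0,20,30,40,50,55):
  m=(abs(L[...,0]-x)<3)&(abs(L[...,1])<18)&(z>20)&(z<90);print(x,m.sum(),np.round(np.median(L[m][:,2]),1) if m.any() else 0)
m=(z>52)&(z<80)&(abs(L[...,0])<80)&(abs(L[...,1])<28);P=L[m];print('pack hi',rect(P),'x',np.percentile(P[:,0],[1,99]),'y',np.percentile(P[:,1],[2,98]))
for sy in(-37,37):
  m=(abs(L[...,1]-sy)<4)&(abs(L[...,0])<50);print('cheek',np.median(z[m]))
g=b['pixels'].mean(-1)
m=(g<75)&(z>40)&(z<90)&(abs(L[...,0])<90)&(abs(L[...,1])<45);P=L[m];print('dark',rect(P))
print(r.sense()['tool_pos'],r.sense()['joint_pos'])
E
```

```text
time: 18.68
tool_pos: [430.0, 9.6, 253.2]
tcp_rot: [-179.7, 0.7, 40.3]
ft_force: [0.8, 0.5, 0.2]
finger_gap: 85.5
grip_force: 0.0
-50 149 48.6
-40 159 49.7
-20 185 52.2
0 164 54.3
20 165 56.9
30 164 58.0
40 164 59.2
50 193 60.3
55 66 55.5
pack hi (array([ 9.5, -0.6]), array([90. , 52.5]), -0.6) x [-27.51707837  54.06782101] y [-25.47398293  24.02572883]
cheek 327.46025744687864
cheek 329.0464730459069
dark (array([-3.4, -0.9]), array([113.1,  51.8]), -0.1)
[430.47122105  10.08236215 253.06675219] [ -5.22165248 -19.39741311 108.03385582  -0.31161373  92.04786368
  44.37868913]
```

View pics/w5.png

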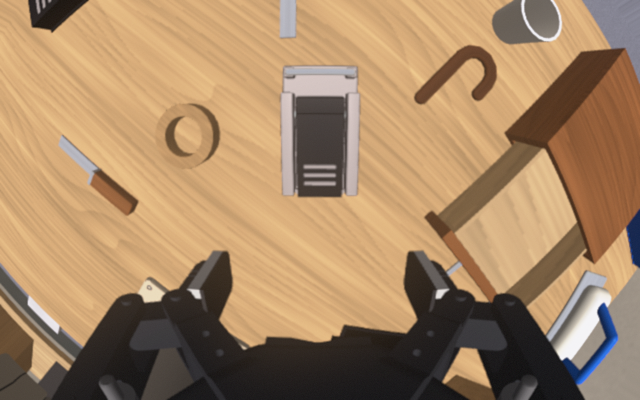

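The pack is at (320,150) and tilted 6.7°, with its top at 60 mm at the lip end, so the lip edge is about 13 mm up. The bar lies clear at (288,15). Next I'll close the fingers partway and approach the lip end from above.

Run:
```python
from h import *
Rc=Ro.from_euler('z',CY).as_matrix()
e=[180,-6.7,40.4]
for z in(110,51): p=C+Rc@np.array([42,-0.7,z]);print(p);rel(p,e)
```

```text
[486.43829285  55.28795903 110.        ]
row [0.0737, 0.0025, 0.1422, -0.0047, 0.1292, -0.0004]
[486.43829285  55.28795903  51.        ]
row [0.0744, 0.0028, 0.2012, -0.0047, 0.1292, -0.0004]
```

```bash
python3 -m jog '[0.04,0.001,0.06,-0.005,0.129,0,0.0737,0.0025,0.12,-0.005,0.129,0,0.0737,0.0025,0.142,-0.005,0.129,0,0.0744,0.0028,0.18,-0.005,0.129,0,0.0744,0.0028,0.19,-0.005,0.129,0,0.0744,0.0028,0.198,-0.005,0.129,0,0.0744,0.0028,0.2012,-0.005,0.129,0,0.0744,0.0028,0.2012,-0.005,0.129,0]' 0.45
python3 - <<'E'
from h import *
s=r.sense();print(s['ft_force'],s['tool_pos'],s['joint_pos'])
Rc=Ro.from_euler('z',CY).as_matrix();print((s['tool_pos']-C)@Rc)
E
```

```text
time: 19.73
tool_pos: [486.4, 55.0, 51.3]
tcp_rot: [180.0, -6.7, 40.4]
ft_force: [0.1, 0.1, 0.2]
finger_gap: 61.8
grip_force: 0.0
[0.09013973 0.07261517 0.15536091] [486.38958807  54.96211847  51.26123699] [ -2.9853976   -5.27723503 118.1732652    5.15415502  62.31212308
  44.42325601]
[41.7517257  -0.91657353 51.26123699]
```

```bash
python3 -m jog '[0,0,0.001,0,0,0,0,0,0.002,0,0,0,0,0,0.002,0,0,0]'; python3 -m jog '[0,0,0.001,0,0,0,0,0,0.002,0,0,0,0,0,0.002,0,0,0]'
```

```text
time: 20.1
tool_pos: [485.8, 55.1, 48.4]
tcp_rot: [-180.0, -6.6, 40.4]
ft_force: [-0.5, 0.5, -0.5]
finger_gap: 61.8
grip_force: 0.0
time: 20.48
tool_pos: [485.7, 55.3, 46.1]
tcp_rot: [-179.9, -6.6, 40.4]
ft_force: [0.5, -0.2, -0.1]
finger_gap: 61.8
grip_force: 0.0
```

```bash
python3 -m jog '[0,0,0,0,0,0,0,0,0,0,0,0,0,0,0,0,0,0,0,0,0,0,0,0]' -1 90
python3 -m jog '[0,0,-0.008,0,0,0,0,0,-0.018,0,0,0,0,0,-0.03,0,0,0,0,0,-0.05,0,0,0,0,0,-0.08,0,0,0,0,0,-0.11,0,0,0,0,0,-0.13,0,0,0,0,0,-0.13,0,0,0]'
python3 - <<'E'
from h import *
b=r.snapshot('scene');W=cloud(b);p=b['pixels'][100:250,220:420];save('sc6.png',cv2.resize(p,None,fx=4,fy=4,interpolation=cv2.INTER_CUBIC))
a=r.snapshot('top')
Rc=Ro.from_euler('z',CY).as_matrix()
for s in(a,b):
  L=(cloud(s)-C)@Rc; g=s['pixels'].max(-1)
  for x in range(-70,60,10):
    m=(abs(L[...,0]-x)<5)&(abs(L[...,1])<20)&(L[...,2]>70);print(x,m.sum(),np.round(np.percentile(L[m][:,2],[5,50]),1) if m.any() else 0,end=' | ')
  print()
print(r.sense()['finger_gap'],r.sense()['grip_force'])
E
```

```text
time: 20.98
tool_pos: [486.0, 55.4, 46.4]
tcp_rot: [-180.0, -6.6, 40.4]
ft_force: [-0.6, 0.4, 3.6]
finger_gap: 49.5
grip_force: 92.7
time: 21.98
tool_pos: [475.9, 45.3, 178.0]
tcp_rot: [179.8, -6.8, 40.4]
ft_force: [-0.2, -0.4, -2.5]
finger_gap: 49.3
grip_force: 93.6
-70 117 [173.2 554.8] | -60 129 [175.1 562.8] | -50 128 [175.9 570.2] | -40 120 [178.9 576.7] | -30 106 [180.  580.4] | -20 95 [180.6 583.3] | -10 83 [575.9 583.2] | 0 76 [577.9 583.7] | 10 68 [572.5 581.7] | 20 67 [566.  578.8] | 30 55 [559.  573.9] | 40 37 [560.8 579.3] | 50 30 [558.4 571.7] | 
-70 52 [177.8 181. ] | -60 60 [179.  183.3] | -50 73 [180.5 186.2] | -40 98 [181.9 435.5] | -30 105 [184.2 582.6] | -20 119 [184.5 585.8] | -10 123 [185.8 586.3] | 0 103 [190.1 585.7] | 10 111 [501.2 584. ] | 20 148 [501.1 578. ] | 30 273 [284.4 546.5] | 40 375 [192.1 454.6] | 50 192 [323.8 550.2] | 
49.717213770520225 93.61398786306381
```

View pics/sc6.png

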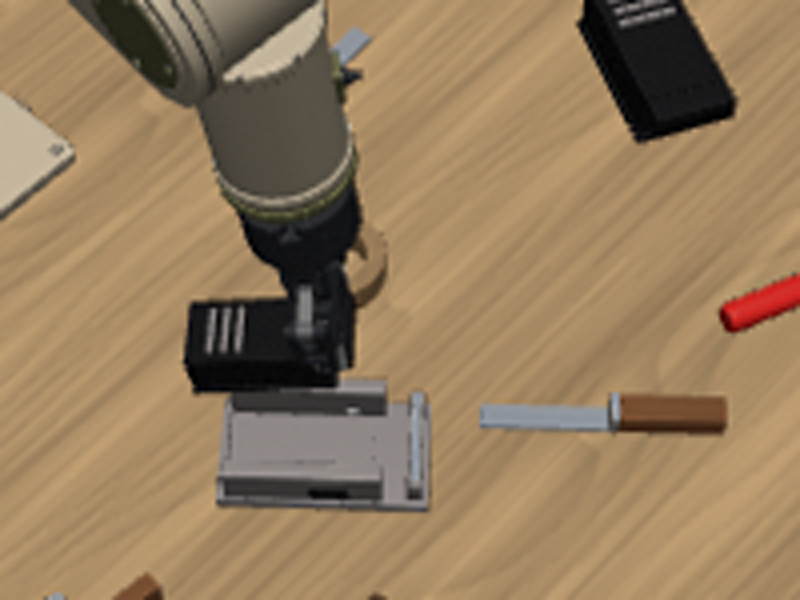

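The pack is held clear of the cradle at (260,345), and the bar lies flat at (600,412). Now I'll measure the drawer.

Run:
```python
from h import *
for n in('t.npz','s.npz'):
  W=np.load(n)['W'];off=4 if n[0]=='s' else 3
  m=(W[...,2]>94)&(W[...,2]<110)&(W[...,0]>540)&(W[...,0]<860)&(W[...,1]<-120)&(W[...,1]>-460)
  P=W[m];lab=m.astype(np.uint8);k,l,st,ce=cv2.connectedComponentsWithStats(lab);i=1+np.argmax(st[1:,4]);P=W[l==i]
  c,s,a=rect(P);print(n,'unit top',c,s,a,np.median(P[:,2]))
  a=(a+45)%90-45;Rz=Ro.from_euler('z',a,degrees=True).as_matrix()
  L=(W-np.array([c[0],c[1],0]))@Rz
  for x in range(-330,-100,10):
    q=(abs(L[...,0]-x)<5)&(abs(L[...,1])<60)&(L[...,2]<130);print(x,q.sum(),np.round(np.percentile(L[q][:,2],[10,50,90]),0) if q.any() else '',end=' | ')
  print()
  q=(L[...,0]<-180)&(L[...,0]>-230)&(L[...,2]<130)
  for y in range(-140,141,10):
    e=q&(abs(L[...,1]-y)<5);print(y,np.round(np.percentile(L[e][:,2],[50,90]),0) if e.any() else '',end=' | ')
  print()
```

```text
t.npz unit top [ 738.3 -292.7] [242.2 228.9] 83.4 99.55246070824028
-330 104 [-4. -0.  6.] | -320 175 [-3. 63. 70.] | -310 37 [-4.  4. 66.] | -300 106 [-5.  1. 65.] | -290 122 [-5.  1. 65.] | -280 200 [ 0. 80. 89.] | -270 93 [75. 84. 89.] | -260 19 [60. 76. 82.] | -250 99 [17. 22. 26.] | -240 99 [17. 22. 26.] | -230 95 [17. 21. 26.] | -220 86 [17. 22. 26.] | -210 104 [17. 20. 25.] | -200 102 [17. 21. 26.] | -190 94 [17. 21. 26.] | -180 95 [17. 22. 26.] | -170 97 [17. 22. 27.] | -160 101 [18. 22. 26.] | -150 93 [17. 21. 26.] | -140 98 [17. 22. 26.] | -130 91 [17. 21. 26.] | -120 97 [17. 21. 25.] | -110 207 [ 18.  91. 103.] | 
-140 [-0.  4.] | -130 [1. 6.] | -120  | -110 [74. 74.] | -100 [53. 79.] | -90 [21. 25.] | -80 [22. 26.] | -70 [22. 25.] | -60 [21. 26.] | -50 [22. 25.] | -40 [22. 25.] | -30 [21. 26.] | -20 [21. 25.] | -10 [20. 24.] | 0 [20. 25.] | 10 [20. 28.] | 20 [21. 26.] | 30 [20. 26.] | 40 [21. 28.] | 50 [22. 27.] | 60 [21. 26.] | 70 [20. 25.] | 80 [22. 27.] | 90 [23. 27.] | 100 [59. 79.] | 110 [1. 5.] | 120 [-1.  5.] | 130 [-0.  4.] | 140 [-0.  3.] | 
s.npz unit top [ 739.
[... 327 characters left out ...]
 [21. 24. 27.] | -210 153 [21. 24. 27.] | -200 146 [21. 24. 27.] | -190 156 [21. 24. 27.] | -180 158 [21. 24. 27.] | -170 157 [20. 24. 27.] | -160 161 [21. 24. 27.] | -150 160 [21. 24. 27.] | -140 123 [21. 24. 27.] | -130 0  | -120 0  | -110 141 [100. 102. 104.] | 
-140 [2. 5.] | -130 [2. 5.] | -120 [2. 5.] | -110 [3. 7.] | -100 [79. 83.] | -90 [24. 26.] | -80 [24. 27.] | -70 [23. 27.] | -60 [23. 27.] | -50 [24. 26.] | -40 [23. 26.] | -30 [24. 27.] | -20 [24. 27.] | -10 [24. 27.] | 0 [24. 27.] | 10 [24. 27.] | 20 [25. 27.] | 30 [24. 28.] | 40 [24. 26.] | 50 [23. 27.] | 60 [23. 27.] | 70 [24. 27.] | 80 [24. 27.] | 90 [24. 27.] | 100 [59. 81.] | 110  | 120 [2. 5.] | 130 [1. 4.] | 140 [2. 5.] |
```

Run:
```python
from h import *
rel([554.9,-225.8,150],[180,0,83.5])
```

```text
row [-0.1166, 0.2589, 0.0116, 0.0429, -0.1101, -0.7517]
```

```bash
python3 -m jog '[-0.02,0.04,0.002,0.006,-0.016,-0.11,-0.04,0.085,0.004,0.013,-0.035,-0.23,-0.06,0.135,0.006,0.02,-0.055,-0.36,-0.08,0.18,0.008,0.03,-0.08,-0.5,-0.1,0.225,0.01,0.038,-0.098,-0.63,-0.1166,0.2589,0.0116,0.043,-0.11,-0.752,-0.1166,0.2589,0.0116,0.043,-0.11,-0.752,-0.1166,0.2589,0.0116,0.043,-0.11,-0.752]'
python3 - <<'E'
from h import *
s=r.sense();print(s['joint_pos'])
for n in('top','scene'):
  a=r.snapshot(n);W=cloud(a)
  L=(W-np.array([738.7,-291,0]))@Ro.from_euler('z',-6.5,degrees=True).as_matrix()
  for y in range(-90,60,10):
    m=(abs(L[...,1]-y)<5)&(abs(L[...,0]+190)<22)&(L[...,2]>110)&(L[...,2]<220);print(y,m.sum(),np.round(np.percentile(L[m][:,2],[10,50]),1) if m.any() else 0,end=' | ')
  m=(abs(L[...,0]+190)<60)&(abs(L[...,1])<70)&(L[...,2]>130)&(L[...,2]<180)&(a['pixels'].max(-1)<70);print(rect(L[m]))
  save('pl_%s.png'%n,a['pixels'])
rel([554.9,-225.8,150],[180,0,83.5]);rel([554.9,-225.8,46],[180,0,83.5])
E
```

```text
time: 23.08
tool_pos: [554.2, -224.9, 148.6]
tcp_rot: [-179.8, -0.1, 83.4]
ft_force: [-0.5, 0.1, -2.3]
finger_gap: 49.4
grip_force: 94.1
[-2.70243161e+01  1.03210043e+01  9.08675016e+01  3.95458090e-02
  7.89957076e+01 -2.04720531e+01]
-90 0 0 | -80 0 0 | -70 0 0 | -60 20 [155.4 158.7] | -50 41 [156.9 161.5] | -40 33 [155.5 160.2] | -30 20 [156.5 160.9] | -20 20 [156.1 158.7] | -10 15 [155.1 158.8] | 0 9 [156.7 160.2] | 10 3 [157.  161.4] | 20 0 0 | 30 0 0 | 40 0 0 | 50 0 0 | (array([-208.1,  -29.8]), array([85.7, 44.1]), -56.1)
-90 0 0 | -80 0 0 | -70 0 0 | -60 17 [133.8 160.3] | -50 75 [159.6 162.7] | -40 69 [161.1 163.4] | -30 69 [160.7 163.5] | -20 66 [160.5 163.7] | -10 68 [160.4 162.9] | 0 67 [160.5 163.5] | 10 67 [160.7 162.9] | 20 66 [161.  163.8] | 30 67 [161.5 164. ] | 40 17 [160.9 162.6] | 50 2 [163.1 164.2] | (array([-188.4,   -1. ]), array([110.2,  59.7]), 89.5)
row [-0.0012, 0.0004, -0.0004, -0.0013, -0.001, 0.0004]
row [-0.0013, 0.0005, 0.1036, -0.0013, -0.001, 0.0004]
```

The pack is level and centred over the open drawer, at (-188,-1) in the unit frame. I'll lower it.

```bash
python3 -m jog '[-0.001,0,0.035,0,0,0,-0.001,0,0.07,0,0,0,-0.001,0,0.09,0,0,0,-0.001,0,0.1,0,0,0,-0.001,0,0.1036,0,0,0,-0.001,0,0.1036,0,0,0]'
python3 -m jog '[0,0,0.001,0,0,0,0,0,0.002,0,0,0,0,0,0.002,0,0,0]'
```

```text
time: 23.92
tool_pos: [555.7, -227.1, 47.7]
tcp_rot: [179.9, 0.0, 83.5]
ft_force: [0.3, 0.2, -3.3]
finger_gap: 49.5
grip_force: 94.0
time: 24.3
tool_pos: [555.5, -227.1, 45.3]
tcp_rot: [179.9, 0.0, 83.5]
ft_force: [0.7, 0.3, -0.2]
finger_gap: 49.7
grip_force: 94.3
```

```bash
python3 -m jog '[0,0,0.0005,0,0,0,0,0,0.001,0,0,0,0,0,0.001,0,0,0]'; python3 -m jog '[0,0,0.0005,0,0,0,0,0,0.001,0,0,0,0,0,0.001,0,0,0]'
```

```text
time: 24.68
tool_pos: [556.0, -227.1, 45.3]
tcp_rot: [179.9, 0.0, 83.5]
ft_force: [0.4, 1.3, 7.0]
finger_gap: 49.7
grip_force: 95.2
time: 25.05
tool_pos: [556.8, -227.2, 45.2]
tcp_rot: [179.8, 0.0, 83.5]
ft_force: [-1.0, 3.7, 12.0]
finger_gap: 49.2
grip_force: 95.7
```

The pack is in contact with the floor. I'll release partway, rise and look.

```bash
python3 -m jog '[0,0,0,0,0,0,0,0,0,0,0,0,0,0,0,0,0,0,0,0,-0.015,0,0,0,0,0,-0.05,0,0,0,0,0,-0.1,0,0,0,0,0,-0.13,0,0,0,0,0,-0.13,0,0,0]' 0.5
python3 - <<'E'
from h import *
for n in('top','scene'):
  a=r.snapshot(n);W=cloud(a)
  L=(W-np.array([738.7,-291,0]))@Ro.from_euler('z',-6.5,degrees=True).as_matrix()
  m=(L[...,0]>-255)&(L[...,0]<-120)&(abs(L[...,1])<90)&(L[...,2]>35)&(L[...,2]<75);print(rect(L[m]))
  for y in(-40,-20,0,20,40):
    e=m&(abs(L[...,1]-y)<8);print(y,np.round(np.median(L[e][:,2]),1) if e.any() else '',end=' |')
  q=(L[...,0]<-290)&(L[...,0]>-345)&(abs(L[...,1])<90)&(L[...,2]>50)&(L[...,2]<100);print('handle',rect(L[q]),np.median(L[q][:,2]))
c=np.array([738.7,-291,0])
Rz=Ro.from_euler('z',-6.5,degrees=True).as_matrix()
print(r.sense()['tool_pos'],r.sense()['joint_pos'],c+Rz@[-370,0,60])
save('fin_s.png',a['pixels'])
E
```

```text
time: 26.05
tool_pos: [557.2, -228.0, 177.7]
tcp_rot: [179.6, 0.1, 83.5]
ft_force: [-0.4, -0.3, -0.6]
finger_gap: 63.9
grip_force: 0.0
(array([-190.1,   -3.2]), array([116.1,  53.5]), 89.9)
-40 58.0 |-20 58.0 |0  |20 58.8 |40  |handle (array([0., 0.]), array([0., 0.]), 0.0) nan
(array([-188.5,   -0.3]), array([116. ,  54.9]), -89.8)
-40 59.8 |-20 59.4 |0 59.5 |20 59.4 |40 59.8 |handle (array([-314.4,  -11.2]), array([101.8,  27.6]), -80.0) 68.33952293781103
[ 555.07103187 -226.86557234  173.17337145] [-2.71313188e+01  9.26829000e+00  8.94113748e+01  4.40589096e-03
  8.12828957e+01 -2.06577766e+01] [ 371.0784134  -249.11481091   60.        ]
  return _methods._mean(a, axis=axis, dtype=dtype,
  ret = ret.dtype.type(ret / rcount)
```

The pack is flat on the drawer floor, with an even top height of about 59 mm. Now I'll shut the gripper and go in front of the handle.

Run:
```python
from h import *
rel([376,-249.7,160],[180,0,83.5]);rel([376,-249.7,50],[180,0,83.5])
```

```text
row [-0.0429, -0.1754, 0.0131, 0.0006, 0.0002, 0.0005]
row [-0.0429, -0.1754, 0.1231, 0.0006, 0.0002, 0.0005]
```

```bash
python3 -m jog '[-0.01,-0.05,0.01,0,0,0,-0.025,-0.1,0.013,0,0,0,-0.04,-0.15,0.013,0,0,0,-0.043,-0.1754,0.013,0,0,0,-0.043,-0.1754,0.05,0,0,0,-0.043,-0.1754,0.09,0,0,0,-0.043,-0.1754,0.123,0,0,0,-0.043,-0.1754,0.123,0,0,0]' -1
python3 - <<'E'
from h import *
s=r.sense();print(s['tool_pos'],s['ft_force'],s['finger_gap'],s['joint_pos'])
b=r.snapshot('scene');p=b['pixels'][190:350,140:360];save('sc7.png',cv2.resize(p,None,fx=3.6,fy=3.6,interpolation=cv2.INTER_CUBIC))
E
```

```text
time: 27.15
tool_pos: [372.6, -247.1, 45.7]
tcp_rot: [-179.6, -0.3, 83.5]
ft_force: [-0.8, 0.3, -0.1]
finger_gap: 0.2
grip_force: 0.0
[ 372.62662128 -247.1316877    45.74719354] [-0.82684631  0.34711661 -0.10994547] 0.16495250002278203 [-4.01276541e+01 -5.72075397e+00  1.18944784e+02 -7.33605201e-04
  6.72921912e+01 -3.36453034e+01]
```

View pics/sc7.png

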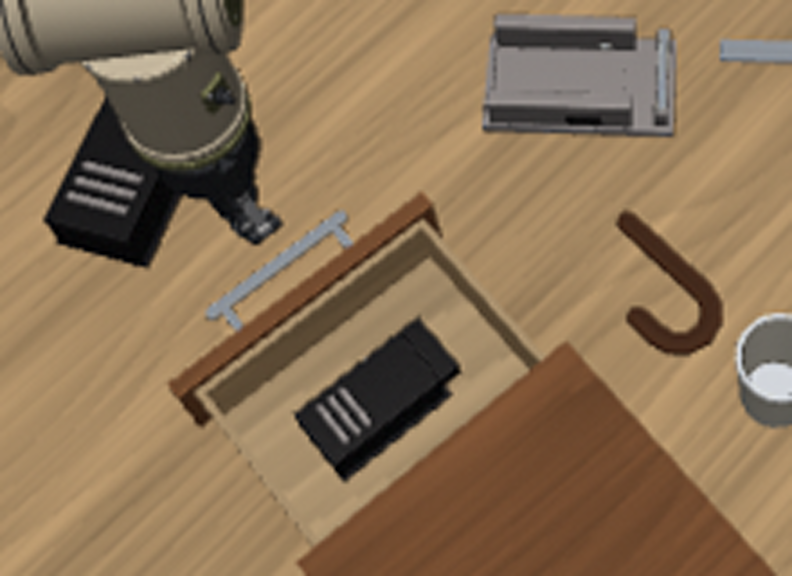

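The pack lies flat in the drawer at (380,395), and the fingers are in front of the handle at (258,228). Now I'll push.

```bash
python3 -m jog '[0,0.012,0,0,0,0,0,0.024,0,0,0,0,0,0.032,0,0,0,0,0,0.044,0,0,0,0,0,0.058,0,0,0,0,0,0.072,0,0,0,0,0,0.086,0,0,0,0,0,0.1,0,0,0]'
python3 -m jog '[0,0.013,0,0,0,0,0,0.026,0,0,0,0,0,0.039,0,0,0,0,0,0.05,0,0,0,0,0,0.058,0,0,0,0,0,0.064,0,0,0,0,0,0.064,0,0,0]'
python3 - <<'E'
from h import *
for n in('top','scene'):
  a=r.snapshot(n);L=(cloud(a)-np.array([738.7,-291,0]))@Ro.from_euler('z',-6.5,degrees=True).as_matrix()
  q=(abs(L[...,1]-70)<35)&(L[...,2]>50)&(L[...,2]<130)&(L[...,0]<-50)&(L[...,0]>-300)
  for x in range(-220,-95,5):
    e=q&(abs(L[...,0]-x)<2.5);print(x,e.sum(),np.round(np.median(L[e][:,2])) if e.any() else '',end='|')
  print()
s=r.sense();print((s['tool_pos']-np.array([738.7,-291,0]))@Ro.from_euler('z',-6.5,degrees=True).as_matrix(),s['ft_force'])
E
```

```text
-220 5 72.0|-215 12 59.0|-210 13 59.0|-205 11 60.0|-200 14 57.0|-195 12 56.0|-190 14 60.0|-185 13 57.0|-180 12 60.0|-175 14 59.0|-170 11 57.0|-165 13 58.0|-160 2 76.0|-155 7 72.0|-150 5 68.0|-145 5 78.0|-140 3 69.0|-135 4 78.0|-130 6 72.0|-125 4 75.0|-120 5 74.0|-115 17 93.0|-110 38 99.0|-105 34 99.0|-100 27 101.0|
-220 6 77.0|-215 14 60.0|-210 23 60.0|-205 17 61.0|-200 23 61.0|-195 21 61.0|-190 18 61.0|-185 24 60.0|-180 21 62.0|-175 21 61.0|-170 20 61.0|-165 26 60.0|-160 13 65.0|-155 5 69.0|-150 7 79.0|-145 7 75.0|-140 6 75.0|-135 6 79.0|-130 7 72.0|-125 5 79.0|-120 2 75.0|-115 0 |-110 48 102.0|-105 51 102.0|-100 53 102.0|
[-3.64764811e+02 -3.53874174e-01  5.06029354e+01] [-0.11490888 -0.09492536  0.3636721 ]validation failed for argument at $...
validation failed for argument at $...
```

```bash
python3 -m jog '[0,0.012,0,0,0,0,0,0.024,0,0,0,0,0,0.032,0,0,0,0,0,0.044,0,0,0,0,0,0.058,0,0,0,0,0,0.072,0,0,0,0,0,0.086,0,0,0,0,0,0.1,0,0,0,0]'
python3 -m jog '[0,0.013,0,0,0,0,0,0.026,0,0,0,0,0,0.039,0,0,0,0,0,0.05,0,0,0,0,0,0.058,0,0,0,0,0,0.064,0,0,0,0,0,0.064,0,0,0,0]'
cat > d.py <<'E'
from h import *
for n in('top','scene'):
  a=r.snapshot(n);L=(cloud(a)-np.array([738.7,-291,0]))@Ro.from_euler('z',-6.5,degrees=True).as_matrix()
  q=(abs(abs(L[...,1])-70)<35)&(L[...,2]>50)&(L[...,2]<130)&(L[...,0]<-50)&(L[...,0]>-300)
  for x in range(-250,-95,4):
    e=q&(abs(L[...,0]-x)<2);print(x,e.sum(),np.round(np.median(L[e][:,2])) if e.any() else '',end='|')
  print()
save('end_s.png',a['pixels'])
s=r.sense();print((s['tool_pos']-np.array([738.7,-291,0]))@Ro.from_euler('z',-6.5,degrees=True).as_matrix(),s['ft_force'],s['joint_pos'])
E
python3 d.py
```

```text
time: 28.3
tool_pos: [476.1, -261.0, 49.5]
tcp_rot: [-180.0, -0.0, 83.5]
ft_force: [-1.0, 0.6, 1.6]
finger_gap: 0.1
grip_force: 0.7
time: 29.18
tool_pos: [539.3, -268.4, 49.8]
tcp_rot: [180.0, 0.0, 83.5]
ft_force: [-0.4, 0.7, 0.7]
finger_gap: -0.0
grip_force: 0.0
-250 0 |-246 0 |-242 0 |-238 0 |-234 0 |-230 0 |-226 0 |-222 0 |-218 0 |-214 0 |-210 0 |-206 0 |-202 0 |-198 0 |-194 0 |-190 0 |-186 8 69.0|-182 11 66.0|-178 7 64.0|-174 3 64.0|-170 3 60.0|-166 5 62.0|-162 3 62.0|-158 2 65.0|-154 2 66.0|-150 4 68.0|-146 62 79.0|-142 23 88.0|-138 24 86.0|-134 19 87.0|-130 16 79.0|-126 14 78.0|-122 4 72.0|-118 2 73.0|-114 21 93.0|-110 30 97.0|-106 22 99.0|-102 25 99.0|-98 23 100.0|
-250 0 |-246 0 |-242 0 |-238 0 |-234 0 |-230 0 |-226 0 |-222 0 |-218 0 |-214 0 |-210 0 |-206 0 |-202 0 |-198 0 |-194 0 |-190 0 |-186 10 66.0|-182 36 69.0|-178 39 68.0|-174 15 66.0|-170 9 67.0|-166 9 69.0|-162 9 67.0|-158 11 67.0|-154 5 70.0|-150 0 |-146 38 88.0|-142 73 89.0|-138 88 90.0|-134 106 89.0|-130 122 82.0|-126 172 76.0|-122 8 80.0|-118 2 81.0|-114 9 101.0|-110 82 101.0|-106 87 102.0|-102 85 102.0|-98 86 102.0|
[-2.01200718e+02 -1.32749845e-01  4.96953218e+01] [-0.11690964  0.06993253  0.82312948] [-3.13563363e+01  1.66663217e+01  9.44924917e+01 -6.07753528e-04
  6.88388187e+01 -2.48784575e+01]
```

```bash
python3 -m jog '[0,0.005,0,0,0,0,0,0.01,0,0,0,0,0,0.012,0,0,0,0,0,0.012,0,0,0,0]'
python3 -m jog '[0,0.002,0,0,0,0,0,0.003,0,0,0,0,0,0.003,0,0,0,0]'
python3 -m jog '[0,0.002,0,0,0,0,0,0.003,0,0,0,0,0,0.003,0,0,0,0]'
```

```text
time: 29.78
tool_pos: [551.1, -269.7, 49.8]
tcp_rot: [180.0, -0.0, 83.5]
ft_force: [0.2, -0.1, -0.6]
finger_gap: 0.0
grip_force: 0.0
time: 30.15
tool_pos: [553.8, -270.0, 49.7]
tcp_rot: [-180.0, -0.0, 83.5]
ft_force: [0.2, 0.2, -0.4]
finger_gap: 0.1
grip_force: 0.1
time: 30.52
tool_pos: [556.8, -270.3, 49.6]
tcp_rot: [-180.0, -0.0, 83.5]
ft_force: [0.3, -0.1, -0.5]
finger_gap: -0.2
grip_force: 0.1
```

```bash
python3 -m jog '[0,0.002,0,0,0,0,0,0.003,0,0,0,0,0,0.003,0,0,0,0]'
python3 -m jog '[0,0.001,0,0,0,0,0,0.002,0,0,0,0,0,0.002,0,0,0,0]'
python3 d.py
```

```text
time: 30.9
tool_pos: [559.5, -270.6, 49.6]
tcp_rot: [-180.0, -0.0, 83.5]
ft_force: [-2.7, -0.4, 0.9]
finger_gap: -0.5
grip_force: 1.2
time: 31.28
tool_pos: [559.8, -270.6, 49.4]
tcp_rot: [-179.8, -0.0, 83.5]
ft_force: [-11.2, 1.9, 7.6]
finger_gap: -0.4
grip_force: 6.0
-250 0 |-246 0 |-242 0 |-238 0 |-234 0 |-230 0 |-226 0 |-222 0 |-218 0 |-214 0 |-210 0 |-206 0 |-202 0 |-198 0 |-194 0 |-190 0 |-186 0 |-182 0 |-178 0 |-174 0 |-170 1 63.0|-166 11 64.0|-162 9 67.0|-158 6 65.0|-154 2 66.0|-150 3 66.0|-146 2 65.0|-142 2 67.0|-138 2 66.0|-134 4 65.0|-130 20 65.0|-126 54 80.0|-122 31 87.0|-118 18 86.0|-114 34 90.0|-110 35 97.0|-106 26 98.0|-102 24 100.0|-98 22 98.0|
-250 0 |-246 0 |-242 0 |-238 0 |-234 0 |-230 0 |-226 0 |-222 0 |-218 0 |-214 0 |-210 0 |-206 0 |-202 0 |-198 0 |-194 0 |-190 0 |-186 0 |-182 0 |-178 0 |-174 0 |-170 0 |-166 18 68.0|-162 31 69.0|-158 35 68.0|-154 14 67.0|-150 9 67.0|-146 6 67.0|-142 10 69.0|-138 9 68.0|-134 6 68.0|-130 0 |-126 51 89.0|-122 82 89.0|-118 82 89.0|-114 12 99.0|-110 79 102.0|-106 84 102.0|-102 86 102.0|-98 89 102.0|
[-1.80085801e+02 -3.79290119e-03  4.94372500e+01] [-12.20801264   0.98455899   7.12990992] [-3.04895222e+01  1.96836105e+01  9.08042281e+01 -6.35796043e-02
  6.97452572e+01 -2.39830030e+01]
```

The drawer is against its stop (11 N) and its front meets the unit. I'll back off, rise and check.

```bash
python3 -m jog '[0,-0.02,0,0,0,0,0,-0.05,0,0,0,0,0,-0.07,-0.02,0,0,0,0,-0.07,-0.07,0,0,0,0,-0.07,-0.12,0,0,0,0,-0.07,-0.15,0,0,0,0,-0.07,-0.15,0,0,0,0,-0.07,-0.15,0,0,0]' -1
python3 d.py
```

```text
time: 32.38
tool_pos: [491.9, -262.7, 198.8]
tcp_rot: [-180.0, -0.0, 83.5]
ft_force: [0.5, -0.0, -0.3]
finger_gap: 0.3
grip_force: 0.0
-250 0 |-246 0 |-242 0 |-238 0 |-234 0 |-230 0 |-226 0 |-222 0 |-218 0 |-214 0 |-210 0 |-206 0 |-202 0 |-198 0 |-194 0 |-190 0 |-186 0 |-182 0 |-178 0 |-174 0 |-170 1 66.0|-166 14 65.0|-162 11 67.0|-158 6 62.0|-154 1 59.0|-150 2 65.0|-146 2 63.0|-142 4 64.0|-138 3 69.0|-134 4 63.0|-130 26 71.0|-126 69 79.0|-122 30 88.0|-118 36 87.0|-114 50 90.0|-110 40 98.0|-106 31 100.0|-102 32 100.0|-98 38 98.0|
-250 0 |-246 0 |-242 0 |-238 0 |-234 0 |-230 0 |-226 0 |-222 0 |-218 0 |-214 0 |-210 0 |-206 0 |-202 0 |-198 0 |-194 0 |-190 0 |-186 0 |-182 0 |-178 0 |-174 0 |-170 1 61.0|-166 14 68.0|-162 35 69.0|-158 36 68.0|-154 12 68.0|-150 9 68.0|-146 9 68.0|-142 8 67.0|-138 10 66.0|-134 6 68.0|-130 0 |-126 55 88.0|-122 88 89.0|-118 69 90.0|-114 18 99.0|-110 81 101.0|-106 87 101.0|-102 85 102.0|-98 86 102.0|
[-248.97709651    0.41199779  197.78517142] [ 0.58142778 -0.34070677 -0.48856861] [-3.33832793e+01  2.02022806e+00  9.45363824e+01  9.33418759e-03
  8.36122166e+01 -2.69105290e+01]
```

View pics/end_s.png

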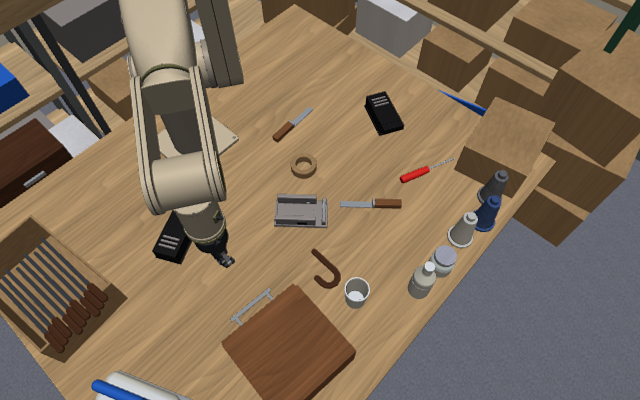

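The drawer is shut (handle at (250,303)), the bar lies flat at (370,203), and the cup, tape core, crook and screwdriver look undisturbed. Handing in.

```bash
python3 -c "
from bench import r
print(r.hand_in())"
```

```text
the job is handed in; nothing more can be done
None
```

I handed the job in at about 32 s: the pack was levered free and set flat in the drawer, the drawer is shut against its stop, the bar lies flat on the bench, and the other objects look undisturbed; no verdict was returned.

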